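# Clamp a camera body in the assembly nest

## Task

Set the camera body down gently in the clamping nest, upright and lens opening towards the side of the nest that the open handle points to, and let go of it. Then push the clamping handle clockwise through its quarter turn right up to its end stop, so that the jaw holds the camera against the fixed end stop; feel for the stop and never load the handle with more than 25 N. Leave the other things on the mat where they are.

Things in the scene. Friction and masses are not known exactly. Their poses are not given: they have to be found in the camera images.
- camera: Camera body without lens, standing upright on the green mat (2 mm thick): a box 40 mm thick (x) x 124 mm long (y) x 72 mm tall (z), black with a silver top plate; dials near both ends rise 6 mm more. 0.25 to 0.5 kg. Origin: centre of the underside; z up. Its broad flat faces, 40 mm apart, are the ones to grip; the lens opening is in the -x face.
- lens_opening (a point): Centre of the lens opening (round flush cap, 53 mm across) in the front (-x) face of the camera, 31 mm above its underside.
- nest: Clamping nest on the mat: fixed aluminium plate 130 (x) x 270 (y) x 12 mm. Origin: underside of the plate below the middle of the clamped camera, which stands along the nest's y. Four round-topped steel guides, 38 mm high from the origin, at y = -49 to -23 and 23 to 49 mm, stand beside the seat, 44 mm apart in x for the 40 mm camera.
- seat (a point): Middle of the black seat on which the camera stands, 16 mm above the nest's origin. The clamped camera stands centred here.
- end_stop (a point): Middle of the face of the fixed steel end stop, 62 mm from the seat's middle to -y of the nest, 40 mm above the nest's underside; the block is 49 mm high, 50 mm wide. Facing it is the rubber pad of the sliding jaw (both 44 mm high or less). Fully open the pad is 132 mm from this face; as it starts, at least 128 mm, for the 124 mm camera.
- camera_place (a point): Where to set the middle of the camera's underside: on the seat, 2 mm to +y of its middle, so that 2 mm is free at the end stop and 2 to 6 mm at the pad. The closing jaw (10 mm travel for the quarter turn) slides the camera to the end stop; in the last 2 mm the pad's stiff spring builds up 10 to 20 N.
- handle: Clamping handle: level steel bar 12 mm thick with a black ball at its end, on a vertical cam shaft at y = +118 mm of the nest. Origin: on the shaft axis at the height of the bar's centreline, 68 mm above the nest's underside (70 mm above the bench), open space below the bar. The bar runs along the handle's own -x, bare from 15 to 89 mm from the axis.
- handle_knob (a point): Centre of the ball (27 mm across) at the end of the handle, 102 mm from the shaft axis. Open, it lies roughly to -x of the shaft in the nest's frame; closing goes clockwise seen from above, a quarter turn (1.571 rad) from stop to stop, until it lies roughly to +y.
- handle_bar (a point): Middle of the part to push, on the bar's centreline 75 mm from the shaft axis. The handle is set on splines up to 0.25 rad either way and starts up to 0.6 rad from its open stop, so where it will stop is not known beforehand. It turns stiffly (5 to 9 N here), stays where it is left, and meets its closing stop hard.
- lens_barrel: Bystander: black lens barrel, 62 mm across, 45 mm tall, standing.
- lens_cap: Bystander: grey disc, 52 mm across, 8 mm high.
- grease_jar: Bystander: small white jar, 40 mm across, 40 mm tall.
- parts_tray: Bystander: black four-pocket tray, 90 x 130 x 22 mm.
- screwdriver: Bystander: screwdriver 150 mm long, lying along its x.
- tweezers: Bystander: steel tweezers 110 mm long, lying along their x.
- mount_ring: Bystander: flat steel ring, 54 mm across, 8 mm high.

How it is judged:
By the outcome, as a careful person would: the job done as asked, in the order asked, and still so for the second after the job is handed in, with the robot touching nothing.
It also fails if it takes over 72 s, if anything falls off the work surface, if the arm or the gripper's body presses on something with over 40 N, if the wrist force passes 120 N, or if a joint passes its speed limit or range.

## Robot

A 6-joint arm with a two-finger parallel gripper is mounted at the origin on the work surface. World frame = base frame: x ahead of the robot, y to its left, z up, the work surface at z = 0. Lengths are in mm, angles in rad, forces in N, time in s.
With the tool pointing down it reaches from about 400 to 925 mm from the base axis. Payload 12.5 kg.
Tool frame: the origin (TCP) lies at the very end of the fingers, on their centre line; the grasp point (between the pads) lies grip_depth behind it (grip_depth is the distance from the TCP to the grasp point, in mm); z points along the fingers, y is the line along which they close (so a half turn about z gives the same grasp; the last joint's range is limited). The gripper opens to 95 mm and grips with 3 to 60 N. Pads are 20 mm wide; open, the fingers measure 119 mm over their backs; the gripper's body (75 mm by 180 mm) begins 59 mm behind the grasp point.
Start: joints at [-1.437, 0.491, 1.559, -0, 1.092, -0.106], TCP at [148.465, -607.128, 214.661] pointing down, gripper open.
Joint ranges: [-3.1, 3.1], [-0.84, 2.19], [0.05, 2.79], [-1.13, 4.28], [0.06, 2.93], [-2.69, 2.69]. Speed limits (rad/s): [2.22, 2.22, 2.79, 3.14, 3.14, 3.14].

## Interface

Orientations are given as [roll, pitch, yaw] about the fixed x, y, z axes, in that order (R = Rz(yaw) Ry(pitch) Rx(roll)).
In Python, from cell import state, read_camera, job_done, grip_depth gives the robot as it stands.
- The arm moves only by the tool drive_tool, never from a script. Its argument "targets" is a list of rows, each an object with "jaw": the opening, from 0 (shut) to 1 (fully open); "travel": the shift along the tool's x, y, z in m, a list of three; "twist": the turn about the tool's z in rad. In form: [{"jaw": jaw, "travel": [tx, ty, tz], "twist": twist}, ...]. A call has 1 to 8 rows; each row is the pose to reach, as a shift and turn from the pose commanded when the call began, along the tool's axes at that moment; what a row does not reach only later rows make up. A row lasts 1/12 s, in which the tool goes at most 41.7 mm and 7.16 degrees, less where a joint would pass 70% of its speed; a pose out of reach is approached as far as the arm can. A call with a gripper value outside its range is refused whole. The fingers move at their own pace and stop on an object; the grip force is fixed at half the most. Time passes only in rows, so rows that repeat a pose let the fingers close. It gives the time, the measured TCP pose, the force, the opening and the grip force at its end, in the units of the state.
- state(): the state, without advancing time (a new reading comes with each control period).
- read_camera(name): name is "side" or "top"; returns a dict with "frame" (384x512x3 uint8, red, green, blue), "fx", "fy", "cx", "cy" (pixels), "k1" (the pictures are not rectified: a ray, as slopes to the right and down, at radius r is drawn at 1 + k1 r^2 times it, then the intrinsics apply), "R" (3x3) and "t" (3): a world point X has camera coordinates R X + t. Camera axes: x right, y down, z forward; pixel columns grow to the right and rows downward; lengths in mm; the calibration is good to about 2 mm. A picture is of the moment at which its call begins. There is no depth.
- job_done(): hands the job in; it is judged then, once.
The state is a dict: "t": time; "joints": joint angles; "qvel": joint speeds; "tau": joint torques, N m; "eef_pos": TCP position; "tcp_rot": TCP orientation; "ft_force": force on the tool from outside, world axes, zero at the start; "moment": the same for the moment, N m; "opening": opening from 0.0 (shut) to 1.0 (fully open); "grip_force": force on a finger pad.
Only numpy, scipy, OpenCV 4.12 (cv2) and the standard library are available. Lean on these libraries where they do the work, as an engineer would, in place of code of your own. Each camera call takes 0.05 s, during which the arm holds its last target. There are 200 camera calls.

## Working session

There is one attempt and no reset: what is moved stays moved. The work goes in short steps, Python scripts to look and compute and a tool call to move; the robot and the scene stay as the last step left them, time stands still between calls to the robot, and variables do not carry over. Pictures are saved under pics/ and viewed, at most 10 in all, crops included, and the job is handed in when it is done.

Besides the shell and the picture viewer there is one more tool, called after "Emit:" by a JSON object that holds its "api" and its "payload". drive_tool: Moves the arm, as the interface text tells. Its arguments: {"type":"object","properties":{"targets":{"type":"array"}},"required":["targets"]}

```bash
ls; mkdir -p pics; python3 - <<'E'
from cell import *
import cv2,pickle
print(state(),grip_depth)
for n in("top","side"):
    c=read_camera(n);pickle.dump(c,open(f"{n}0.pkl","wb"))
    print(n,{k:v for k,v in c.items() if k!="frame"})
    cv2.imwrite(f"pics/{n}0.png",cv2.resize(c["frame"][:,:,::-1],(800,600),interpolation=cv2.INTER_CUBIC))
E
```

```text
pics
{'t': 0.0, 'joints': array([-1.43658470e+00,  4.91592509e-01,  1.55945230e+00,  2.43084684e-05,
        1.09167082e+00, -1.05595333e-01]), 'qvel': array([-2.39938074e-04, -2.76539687e-03,  4.88113159e-04, -1.00099171e-03,
       -3.31633460e-04,  2.78663996e-05]), 'tau': array([ 3.94474497e-03, -6.12643290e+01, -2.58180660e+01,  6.93969755e-02,
        4.83018591e-02, -1.09480895e-04]), 'eef_pos': array([ 148.44577141, -606.87183727,  214.0402888 ]), 'tcp_rot': array([-3.14047820e+00, -1.39799653e-04,  2.39795660e-01]), 'ft_force': array([0.68825583, 0.95589462, 0.12870035]), 'moment': array([ 0.01547914, -0.02643769, -0.02070071]), 'grip_force': 0.0, 'opening': 0.9993422823653781} 18.8
top {'fx': 420.61625311199776, 'fy': 420.61625311199776, 'cx': 257.31157948812285, 'cy': 184.199784540587, 'k1': -0.019165605444528055, 'R': array([[-0.01487937, -0.99987463, -0.00541643],
       [-0.99566527,  0.01531369, -0.09173961],
       [ 0.09181105,  0.00402793, -0.9957683 ]]), 't': array([-92.52224353, 549.27269385, 907.72068661])}
side {'fx': 396.4282476033514, 'fy': 396.4282476033514, 'cx': 256.2641506803995, 'cy': 186.7365145190917, 'k1': 0.025041345127584016, 'R': array([[-0.96438751, -0.26444261, -0.00518049],
       [-0.152964  ,  0.57360435, -0.80472359],
       [ 0.21577476, -0.77527295, -0.59362707]]), 't': array([521.55570456, 200.32705618, 665.55725494])}
```

View pics/top0.png

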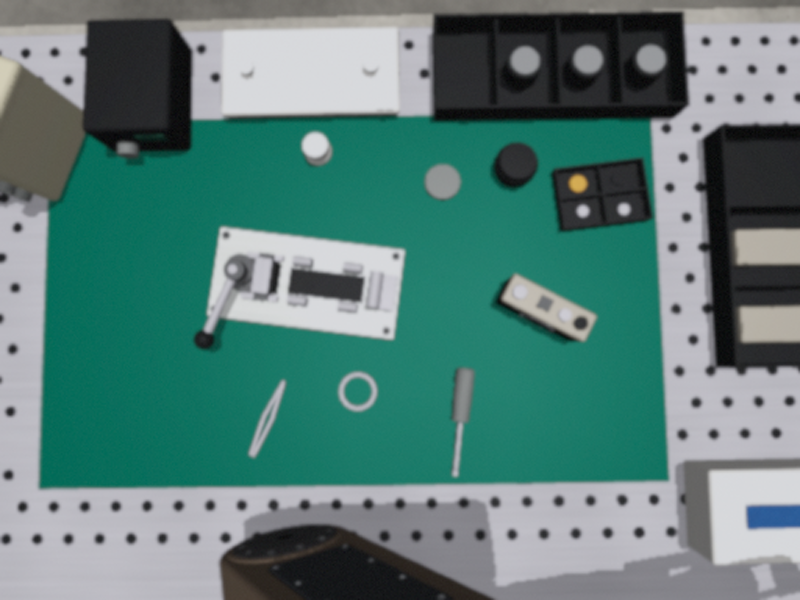

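View pics/side0.png

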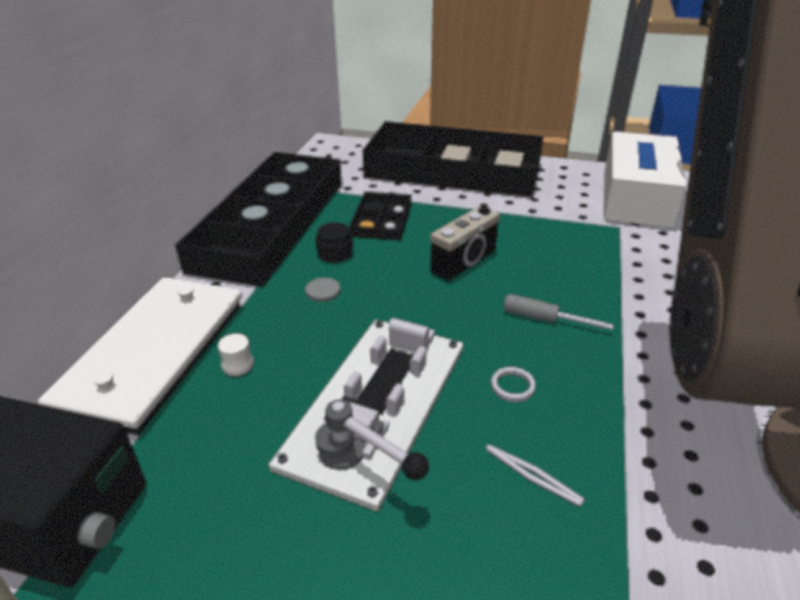

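The top view shows the nest with plate corners at (220,227), (405,249), (394,339), (207,317), the handle shaft at (236,267), the ball at (204,340) and the camera at (547,308). In the side view the lens ring at (475,250) faces world -x, the same side the handle points to. Next I'll take crops to get precise corners.

```bash
cat > h.py <<'E'
import numpy as np,cv2,pickle
def undist(c,p):
    d=(np.array(p,float)-[c["cx"],c["cy"]])/[c["fx"],c["fy"]]; s=d.copy()
    for _ in range(20): s=d/(1+c["k1"]*(s**2).sum(-1,keepdims=True))
    return s
def back(c,p,z):
    s=np.atleast_2d(undist(c,p)); r=np.c_[s,np.ones(len(s))]@c["R"]; o=-c["R"].T@c["t"]
    return o+r*((z-o[2])/r[:,2])[:,None]
def proj(c,X):
    Y=np.atleast_2d(X)@c["R"].T+c["t"]; s=Y[:,:2]/Y[:,2:]
    return s*(1+c["k1"]*(s**2).sum(1,keepdims=True))*[c["fx"],c["fy"]]+[c["cx"],c["cy"]]
E
python3 - <<'E'
from h import *
t=pickle.load(open("top0.pkl","rb"));s=pickle.load(open("side0.pkl","rb"))
def crop(c,x,y,w,h,k):
    return cv2.resize(c["frame"][y:y+h,x:x+w,::-1],(w*k,h*k),interpolation=cv2.INTER_CUBIC)
C=np.zeros((600,800,3),np.uint8)
C[:300,:400]=cv2.resize(crop(t,310,165,80,60,5),(400,300))
C[:300,400:]=crop(s,260,120,80,60,5)
C[300:,:435]=crop(t,125,140,145,100,3)
C[300:,440:800]=crop(s,170,200,120,100,3)
cv2.imwrite("pics/crop1.png",C)
E
```

```text
(no output)
```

View pics/crop1.png

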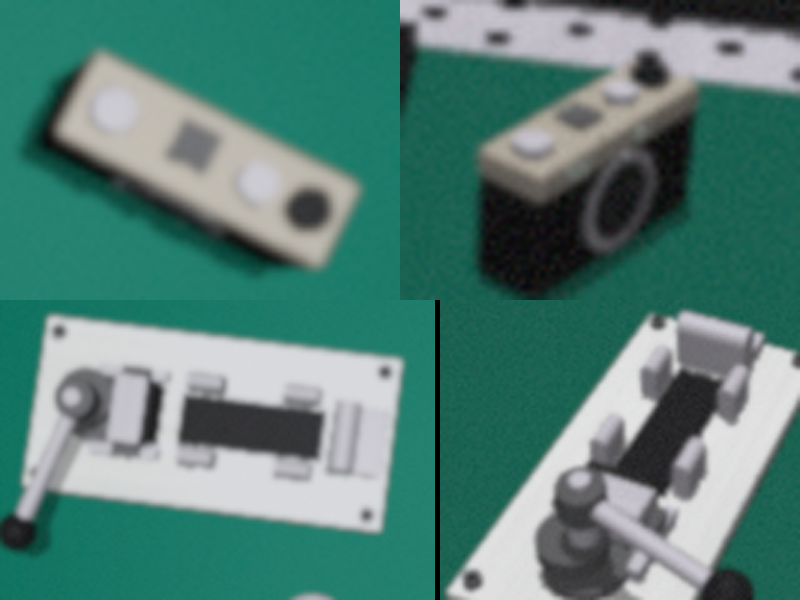

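The crops give the corners in crop pixels. The camera's top plate is at (100,50), (360,185), (320,270), (55,133) and the nest plate at (48,315), (402,357), (381,532), (25,488). The lens is on the lower (-x) face. I'll fit poses using both views.

```bash
cat > fit.py <<'E'
from h import *
from scipy.optimize import least_squares
t=pickle.load(open("top0.pkl","rb"));s=pickle.load(open("side0.pkl","rb"))
k=lambda P,sc,o:(np.array(P,float)+.5)/sc-.5+np.array(o)
def pose(obs,x0):  # obs: (cam, local pts, pixels)
    W=lambda p,L:np.c_[p[0]+L[:,0]*np.cos(p[2])-L[:,1]*np.sin(p[2]),p[1]+L[:,0]*np.sin(p[2])+L[:,1]*np.cos(p[2]),L[:,2]+2]
    f=lambda p:np.concatenate([(proj(c,W(p,np.array(L,float)))-q).ravel() for c,L,q in obs])
    r=least_squares(f,x0,loss="soft_l1"); return r.x,f(r.x).reshape(-1,2).round(1)
# camera: corners of top z=72
ct=(t,[[20,62,72],[20,-62,72],[-20,-62,72],[-20,62,72]],k([[100,50],[360,185],[320,270],[55,133]],5,[310,165]))
cs=(s,[[20,62,72],[-20,62,72],[-20,-62,72],[-20,62,0],[-20,-62,0]],k([[80,150],[140,182],[297,85],[138,296],[287,205]],5,[260,120]))
x0=[*back(t,[[349,197]],74)[0][:2],-.4]
for o in([ct],[cs],[ct,cs]): p,r=pose(o,x0);print("camera",p.round(3),r.tolist())
# nest: plate corners z=12, centre y offset unknown -> check y0 with shaft and seat
for y0 in (0,20,30):
  L=lambda:[[65,135+y0,12],[65,-135+y0,12],[-65,-135+y0,12],[-65,135+y0,12]]
  nt=(t,L(),k([[48,15],[402,57],[381,232],[25,188]],3,[125,140]))
  ns=(s,L(),k([[272,466],[377,320],[462,343],[377,508]],1.5625,[0,0]))
  # seat 16 high: corners in top
  for o in([nt],[ns],[nt,ns]): p,r=pose(o,[500,-50,-.1]);print("nest",y0,p.round(3),r.tolist())
def loc(P,p):
    d=P[:,:2]-p[:2];return np.c_[d[:,0]*np.cos(p[2])+d[:,1]*np.sin(p[2]),-d[:,0]*np.sin(p[2])+d[:,1]*np.cos(p[2])].round(1)
p,_=pose([nt],[500,-50,-.1])
print("y0=30 local seat corners",loc(back(t,k([[183,97],[324,113],[320,160],[178,145]],3,[125,140]),18),p).tolist())
print("endstop face top, knob, ball",loc(back(t,k([[336,102],[330,172]],3,[125,140]),51),p).tolist())
b=back(t,k([[17,232]],3,[125,140]),70);print("ball",b,loc(b,p))
print("bs",back(s,k([[416,465]],1.5625,[0,0]),70))
E
python3 fit.py
```

```text
camera [ 5.14513e+02 -2.97455e+02 -4.98000e-01] [[-0.4, -0.2], [0.4, 0.1], [0.0, 0.1], [-0.0, -0.0]]
camera [ 5.16756e+02 -2.94124e+02 -4.75000e-01] [[-0.7, -0.0], [0.5, -0.4], [0.5, -0.7], [-0.4, 2.2], [0.0, -0.2]]
camera [ 5.15345e+02 -2.96920e+02 -4.96000e-01] [[-0.7, -0.6], [0.2, -0.3], [-0.2, -0.3], [-0.3, -0.4], [-0.2, -0.8], [0.8, -1.1], [1.6, -0.9], [-0.1, 1.5], [1.0, -0.4]]
nest 0 [ 5.59379e+02  3.74030e+01 -1.34000e-01] [[0.1, 0.5], [0.2, 0.4], [0.2, -0.6], [-0.6, -0.3]]
nest 0 [ 5.14074e+02 -3.37800e+01 -1.76000e-01] [[37.1, -30.0], [29.9, -17.0], [29.8, -16.7], [36.0, -32.1]]
nest 0 [ 5.58402e+02  4.01460e+01 -1.49000e-01] [[-0.6, 0.2], [-0.7, 1.7], [-1.5, 0.7], [-2.1, -0.8], [-1.9, -1.4], [0.3, -0.6], [2.3, 0.4], [0.7, -1.3]]
nest 20 [556.699  17.583 -25.267] [[0.1, 0.5], [0.2, 0.4], [0.2, -0.6], [-0.6, -0.3]]
nest 20 [ 5.10827e+02 -3.71620e+01 -4.09000e-01] [[23.2, -36.6], [41.5, -12.5], [37.4, -4.1], [10.6, -27.5]]
nest 20 [556.455  19.442 -37.835] [[-0.7, 0.5], [-0.6, 0.6], [-0.7, -0.4], [-1.5, -0.3], [-1.5, -1.2], [-0.8, -0.9], [1.4, -0.4], [1.6, -1.9]]
nest 30 [ 5.55359e+02  7.67300e+00 -1.34000e-01] [[0.1, 0.5], [0.2, 0.4], [0.2, -0.6], [-0.6, -0.3]]
nest 30 [554.709  12.316 -50.405] [[-2.2, -0.1], [-0.8, -0.1], [1.5, 0.6], [0.9, -0.4]]
nest 30 [555.097   9.535 -44.118] [[-0.7, 0.5], [-0.6, 0.6], [-0.7, -0.4], [-1.5, -0.3], [-1.5, -1.2], [-0.8, -0.9], [1.4, -0.4], [1.6, -1.9]]
y0=30 local seat corners [[15.9, 54.5], [16.5, -51.8], [-18.8, -53.2], [-20.2, 53.3]]
endstop face top, knob, ball [[22.1, -61.9], [-28.5, -63.9]]
ball [[478.52472459 166.95042444  70.        ]] [[-97.5 147.5]]
bs [[479.30652653 167.19237972  70.        ]]
```

```bash
cat > go.py <<'E'
import sys,numpy as np
from cell import state
s=state();x,y,z,w=map(float,sys.argv[1:5]);p=s["eef_pos"];a=s["tcp_rot"][2]
d=np.array([x,y,z])-p;c,n=np.cos(a),np.sin(a)
print("at",p.round(1),s["tcp_rot"].round(4),"F",s["ft_force"].round(1),"t",round(s["t"],2),"open",round(s["opening"],3),"gf",s["grip_force"])
print("travel m",(np.array([c*d[0]+n*d[1],n*d[0]-c*d[1],-d[2]])/1000).round(4),"twist",round(-((w-a+np.pi)%(2*np.pi)-np.pi),4))
E
python3 go.py 514.8 -297.2 160 1.074
```

```text
at [ 148.4 -606.9  214.1] [-3.1406e+00 -1.0000e-04  2.3980e-01] F [ 0.7 -0.5 -0. ] t 0.1 open 1.0 gf 0.0
travel m [ 0.4294 -0.2138  0.0541] twist -0.8342
```

Emit:
{"api": "drive_tool", "payload": {"targets": [{"jaw":1,"travel":[0.015,-0.0075,0],"twist":-0.05},{"jaw":1,"travel":[0.045,-0.0225,0],"twist":-0.14},{"jaw":1,"travel":[0.08,-0.04,0],"twist":-0.24},{"jaw":1,"travel":[0.115,-0.0575,0],"twist":-0.34},{"jaw":1,"travel":[0.15,-0.075,0],"twist":-0.44},{"jaw":1,"travel":[0.185,-0.0925,0],"twist":-0.54},{"jaw":1,"travel":[0.22,-0.11,0],"twist":-0.64},{"jaw":1,"travel":[0.25,-0.125,0],"twist":-0.74}]}}

```text
t: 0.77
eef_pos: [363.1, -424.4, 214.5]
tcp_rot: [-3.141, -0.0, 0.985]
ft_force: [0.5, -1.0, -0.2]
opening: 1.002
grip_force: 0.0
```

```bash
python3 go.py 514.8 -297.2 160 1.074
```

```text
at [ 363.1 -424.4  214.5] [-3.1413e+00 -3.0000e-04  9.8510e-01] F [ 0.5 -1.  -0.2] t 0.77 open 1.002 gf 0.0
travel m [0.1899 0.0561 0.0545] twist -0.0889
```

Emit:
{"api": "drive_tool", "payload": {"targets": [{"jaw":1,"travel":[0.035,0.0103,0.01],"twist":-0.02},{"jaw":1,"travel":[0.07,0.0207,0.02],"twist":-0.04},{"jaw":1,"travel":[0.105,0.031,0.03],"twist":-0.06},{"jaw":1,"travel":[0.14,0.0413,0.04],"twist":-0.08},{"jaw":1,"travel":[0.17,0.0501,0.05],"twist":-0.089},{"jaw":1,"travel":[0.19,0.056,0.0545],"twist":-0.089},{"jaw":1,"travel":[0.19,0.056,0.0545],"twist":-0.089},{"jaw":1,"travel":[0.19,0.056,0.0545],"twist":-0.089}]}}

```text
t: 1.43
eef_pos: [514.3, -299.0, 159.5]
tcp_rot: [-3.14, 0.0, 1.071]
ft_force: [-0.1, -0.0, 0.9]
opening: 0.998
grip_force: 0.0
```

```bash
python3 go.py 515 -297.0 28 1.074; python3 - <<'E'
from cell import *
import cv2
c=read_camera("side");cv2.imwrite("pics/s1.png",cv2.resize(c["frame"][70:230,220:420,::-1],(800,640),interpolation=cv2.INTER_CUBIC)[:600])
E
```

```text
at [ 514.3 -299.   159.5] [-3.1404  0.      1.0709] F [-0.1 -0.   0.9] t 1.43 open 0.998 gf 0.0
travel m [ 0.0021 -0.0003  0.1315] twist -0.0031
```

View pics/s1.png

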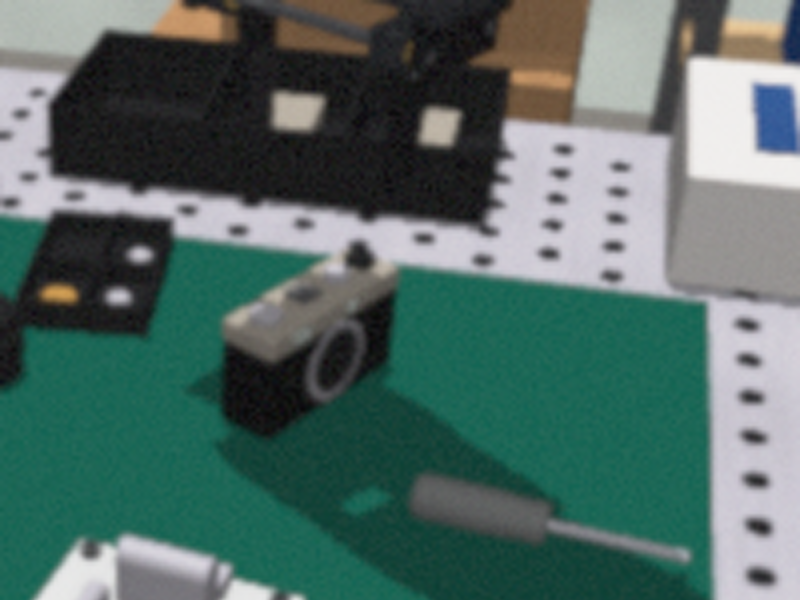

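The gripper hangs above the camera body at about (390,50), and the camera at (310,340) is untouched. Lowering onto it now.

Emit:
{"api": "drive_tool", "payload": {"targets": [{"jaw":1,"travel":[0.002,0,0.02],"twist":-0.003},{"jaw":1,"travel":[0.002,0,0.045],"twist":-0.003},{"jaw":1,"travel":[0.002,0,0.07],"twist":-0.003},{"jaw":1,"travel":[0.002,0,0.095],"twist":-0.003},{"jaw":1,"travel":[0.002,0,0.115],"twist":-0.003},{"jaw":1,"travel":[0.002,0,0.127],"twist":-0.003},{"jaw":1,"travel":[0.002,0,0.1315],"twist":-0.003},{"jaw":0.7,"travel":[0.002,0,0.1315],"twist":-0.003}]}}

```text
t: 2.15
eef_pos: [514.4, -298.6, 28.3]
tcp_rot: [-3.141, 0.0, 1.071]
ft_force: [-0.7, -0.8, 0.2]
opening: 0.969
grip_force: 0.0
```

Emit:
{"api": "drive_tool", "payload": {"targets": [{"jaw":0.6,"travel":[0,0,0],"twist":0},{"jaw":0.5,"travel":[0,0,0],"twist":0},{"jaw":0.45,"travel":[0,0,0],"twist":0},{"jaw":0.4,"travel":[0,0,0],"twist":0},{"jaw":0.3,"travel":[0,0,0],"twist":0},{"jaw":0.2,"travel":[0,0,0],"twist":0},{"jaw":0.2,"travel":[0,0,0],"twist":0},{"jaw":0.2,"travel":[0,0,0],"twist":0}]}}

```text
t: 2.82
eef_pos: [515.0, -298.0, 28.7]
tcp_rot: [3.141, 0.0, 1.072]
ft_force: [0.3, -0.0, -0.3]
opening: 0.425
grip_force: 0.0
```

Emit:
{"api": "drive_tool", "payload": {"targets": [{"jaw":0.2,"travel":[0,0,0],"twist":0},{"jaw":0.2,"travel":[0,0,0],"twist":0},{"jaw":0.2,"travel":[0,0,0],"twist":0},{"jaw":0.2,"travel":[0,0,0],"twist":0}]}}

```text
t: 3.15
eef_pos: [515.0, -298.0, 28.7]
tcp_rot: [3.141, 0.0, 1.072]
ft_force: [0.7, -1.2, 1.4]
opening: 0.419
grip_force: 30.0
```

Emit:
{"api": "drive_tool", "payload": {"targets": [{"jaw":0.2,"travel":[0,0,-0.003],"twist":0},{"jaw":0.2,"travel":[0,0,-0.01],"twist":0},{"jaw":0.2,"travel":[0,0,-0.025],"twist":0},{"jaw":0.2,"travel":[0,0,-0.045],"twist":0},{"jaw":0.2,"travel":[0,0,-0.065],"twist":0},{"jaw":0.2,"travel":[0,0,-0.085],"twist":0},{"jaw":0.2,"travel":[0,0,-0.1],"twist":0},{"jaw":0.2,"travel":[0,0,-0.105],"twist":0}]}}

```text
t: 3.82
eef_pos: [515.5, -298.4, 136.2]
tcp_rot: [3.138, 0.001, 1.072]
ft_force: [0.4, -0.3, -2.6]
opening: 0.419
grip_force: 30.0
```

```bash
python3 go.py 555.6 9.7 132 1.437
```

```text
at [ 515.5 -298.4  136.2] [3.1385e+00 5.0000e-04 1.0719e+00] F [ 0.4 -0.3 -2.6] t 3.82 open 0.419 gf 29.972718358039856
travel m [ 0.2897 -0.1122  0.0042] twist -0.3651
```

Emit:
{"api": "drive_tool", "payload": {"targets": [{"jaw":0.2,"travel":[0.01,-0.004,0],"twist":-0.02},{"jaw":0.2,"travel":[0.03,-0.012,0],"twist":-0.05},{"jaw":0.2,"travel":[0.058,-0.0225,0],"twist":-0.1},{"jaw":0.2,"travel":[0.088,-0.034,0],"twist":-0.15},{"jaw":0.2,"travel":[0.12,-0.0465,0],"twist":-0.2},{"jaw":0.2,"travel":[0.152,-0.059,0],"twist":-0.25},{"jaw":0.2,"travel":[0.184,-0.0715,0],"twist":-0.3},{"jaw":0.2,"travel":[0.216,-0.084,0],"twist":-0.34}]}}

```text
t: 4.48
eef_pos: [543.7, -65.7, 132.5]
tcp_rot: [-3.14, -0.0, 1.415]
ft_force: [1.0, -0.8, -3.1]
opening: 0.421
grip_force: 30.0
```

```bash
python3 go.py 555.6 9.7 132 1.437
```

```text
at [543.7 -65.7 132.5] [-3.1395e+00 -2.0000e-04  1.4154e+00] F [ 1.  -0.8 -3.1] t 4.48 open 0.421 gf 29.972071945667267
travel m [0.0764 0.0001 0.0005] twist -0.0216
```

Emit:
{"api": "drive_tool", "payload": {"targets": [{"jaw":0.2,"travel":[0.022,0,0],"twist":-0.01},{"jaw":0.2,"travel":[0.044,0,0],"twist":-0.02},{"jaw":0.2,"travel":[0.062,0,0],"twist":-0.022},{"jaw":0.2,"travel":[0.073,0,0.005],"twist":-0.022},{"jaw":0.2,"travel":[0.0764,0,0.015],"twist":-0.022},{"jaw":0.2,"travel":[0.0764,0,0.025],"twist":-0.022},{"jaw":0.2,"travel":[0.0764,0,0.03],"twist":-0.022},{"jaw":0.2,"travel":[0.0764,0,0.03],"twist":-0.022}]}}

```text
t: 5.15
eef_pos: [555.7, 6.5, 101.6]
tcp_rot: [-3.138, 0.0, 1.433]
ft_force: [0.0, -1.0, -3.2]
opening: 0.419
grip_force: 30.0
```

```bash
python3 go.py 555.6 9.7 60 1.437;python3 - <<'E'
from cell import *
import cv2,pickle
C=[]
for n,b in(("top",(110,110)),("side",(150,130))):
    c=read_camera(n);pickle.dump(c,open(n+"1.pkl","wb"));x,y=b
    C.append(cv2.resize(c["frame"][y:y+150,x:x+130 if n=="top" else x+130,::-1],(400,462),interpolation=cv2.INTER_CUBIC))
cv2.imwrite("pics/p2.png",cv2.hconcat(C))
E
```

```text
at [555.7   6.5 101.6] [-3.1384e+00  3.0000e-04  1.4329e+00] F [ 0.  -1.  -3.2] t 5.15 open 0.419 gf 29.97262179851532
travel m [ 0.0032 -0.0005  0.0416] twist -0.0041
```

View pics/p2.png

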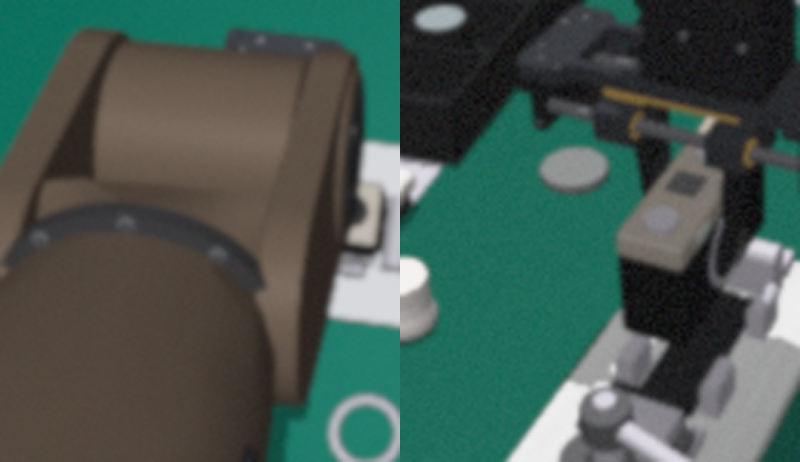

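The side crop shows the camera held upright above the nest, with the underside's near end at about (625-690, 330) and the lens towards the right (-x). I'll overlay the fitted model on the pictures to check the nest and held-camera poses.

```bash
cat > ov.py <<'E'
from h import *
N=(555.4,7.7,-.134)
def W(p,L,z0=2):
    L=np.array(L,float);c,s=np.cos(p[2]),np.sin(p[2])
    return np.c_[p[0]+L[:,0]*c-L[:,1]*s,p[1]+L[:,0]*s+L[:,1]*c,L[:,2]+z0]
def panel(c,x,y,w,h,k,lines):
    I=cv2.resize(c["frame"][y:y+h,x:x+w,::-1],(w*k,h*k),interpolation=cv2.INTER_CUBIC)
    for P,col in lines:
        q=((proj(c,P)+.5-[x,y])*k-.5).round().astype(int)
        cv2.polylines(I,[q.reshape(-1,1,2)],False,col,1)
    return I
def nest(N):
    L=[(W(N,[[65,165,12],[65,-105,12],[-65,-105,12],[-65,165,12],[65,165,12]]),(0,0,255))]
    for a in(23,-49):
        for sx in(22,-22): L.append((W(N,[[sx,a,12],[sx,a,34],[sx,a+26,34],[sx,a+26,12],[sx,a,12]]),(255,0,0)))
    L.append((W(N,[[-25,-62,12],[-25,-62,49],[25,-62,49],[25,-62,12]]),(0,0,255)))
    return L
def cam(p,zu):
    b=lambda z:W(p,[[20,62,z],[20,-62,z],[-20,-62,z],[-20,62,z],[20,62,z]],zu)
    return [(b(0),(0,255,255)),(b(72),(0,255,255))]
if __name__=="__main__":
    L=lambda n:pickle.load(open(n+".pkl","rb"))
    C=np.zeros((600,800,3),np.uint8)
    C[:300,:400]=panel(L("top0"),165,145,100,75,4,nest(N))
    C[:440,400:]=panel(L("side0"),190,195,100,110,4,nest(N))
    C[300:600,:400]=panel(L("side1"),205,165,100,75,4,cam((555.7,6.5,1.433-np.pi/2),101.6-26.7))
    cv2.imwrite("pics/ov.png",C)
E
python3 ov.py
```

```text
(no output)
```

View pics/ov.png

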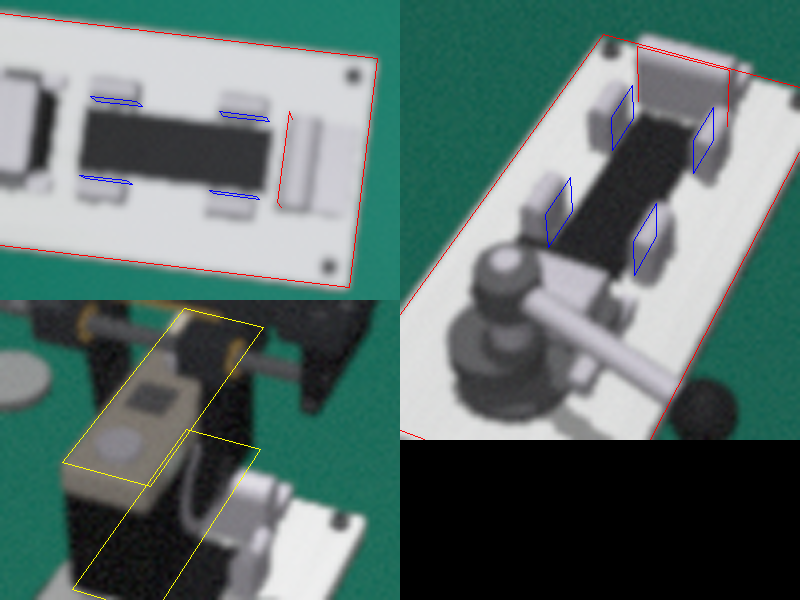

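Model and picture agree in both views: the plate and end stop are within about 1 mm, and the held camera's corners are on the yellow outline. The seat hints at a shift of about -0.6 mm in x, so I'll aim at (555.1, 10).

```bash
python3 go.py 555.1 10.0 68 1.437
```

```text
at [556.5   6.4 103.1] [-3.1406e+00  1.0000e-04  1.4326e+00] F [ 0.  -0.3 -3.5] t 5.25 open 0.42 gf 29.972671419382095
travel m [ 0.0033 -0.0019  0.0351] twist -0.0044
```

Emit:
{"api": "drive_tool", "payload": {"targets": [{"jaw":0.2,"travel":[0.003,-0.001,0.006],"twist":-0.004},{"jaw":0.2,"travel":[0.003,-0.001,0.014],"twist":-0.004},{"jaw":0.2,"travel":[0.003,-0.001,0.022],"twist":-0.004},{"jaw":0.2,"travel":[0.003,-0.001,0.029],"twist":-0.004},{"jaw":0.2,"travel":[0.003,-0.001,0.034],"twist":-0.004},{"jaw":0.2,"travel":[0.003,-0.001,0.034],"twist":-0.004},{"jaw":0.2,"travel":[0.003,-0.001,0.034],"twist":-0.004},{"jaw":0.2,"travel":[0.003,-0.001,0.034],"twist":-0.004}]}}

```text
t: 5.92
eef_pos: [556.3, 10.4, 69.8]
tcp_rot: [3.141, 0.0, 1.438]
ft_force: [-0.1, 0.3, -3.6]
opening: 0.416
grip_force: 30.0
```

```bash
python3 - <<'E'
from cell import *
import pickle
pickle.dump(read_camera("side"),open("side2.pkl","wb"))
E
for i in 1 2; do python3 go.py 555.1 10.0 50 1.437;done
```

```text
at [556.3  10.4  69.9] [3.1410e+00 1.0000e-04 1.4378e+00] F [ 0.2  0.4 -3.7] t 5.97 open 0.423 gf 29.972661584615707
travel m [-0.0005 -0.0011  0.0199] twist 0.0008
at [556.3  10.4  69.9] [3.1410e+00 1.0000e-04 1.4378e+00] F [ 0.2  0.4 -3.7] t 5.97 open 0.423 gf 29.972661584615707
travel m [-0.0005 -0.0011  0.0199] twist 0.0008
```

```bash
python3 - <<'E'
from ov import *
c=pickle.load(open("side2.pkl","rb"))
a=panel(c,195,160,100,150,4,[])
b=panel(c,195,160,100,150,4,nest(N)+cam((556.3,10.4,1.438-np.pi/2),69.9-26.7))
cv2.imwrite("pics/p3.png",cv2.hconcat([a,b]))
E
```

```text
(no output)
```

View pics/p3.png

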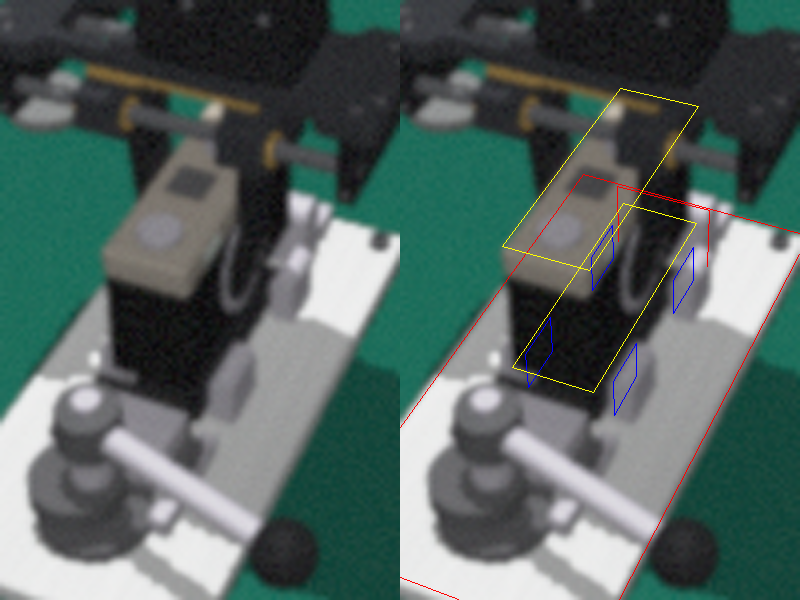

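The side picture shows the camera's near top corners at (105,248) and (190,298) on the left panel, matching the model. The plate edge and guides match too. I'll shift about 0.8 mm to -x and lower slowly, watching the force.

Emit:
{"api": "drive_tool", "payload": {"targets": [{"jaw":0.2,"travel":[-0.0005,-0.001,0],"twist":0},{"jaw":0.2,"travel":[-0.0005,-0.001,0.002],"twist":0},{"jaw":0.2,"travel":[-0.0005,-0.001,0.004],"twist":0},{"jaw":0.2,"travel":[-0.0005,-0.001,0.006],"twist":0},{"jaw":0.2,"travel":[-0.0005,-0.001,0.008],"twist":0},{"jaw":0.2,"travel":[-0.0005,-0.001,0.01],"twist":0},{"jaw":0.2,"travel":[-0.0005,-0.001,0.012],"twist":0},{"jaw":0.2,"travel":[-0.0005,-0.001,0.013],"twist":0}]}}

```text
t: 6.63
eef_pos: [554.9, 10.0, 56.2]
tcp_rot: [-3.141, 0.0, 1.438]
ft_force: [0.3, 0.7, -3.8]
opening: 0.417
grip_force: 30.0
```

Emit:
{"api": "drive_tool", "payload": {"targets": [{"jaw":0.2,"travel":[0,0,0.0015],"twist":0},{"jaw":0.2,"travel":[0,0,0.003],"twist":0},{"jaw":0.2,"travel":[0,0,0.0045],"twist":0},{"jaw":0.2,"travel":[0,0,0.006],"twist":0},{"jaw":0.2,"travel":[0,0,0.0075],"twist":0},{"jaw":0.2,"travel":[0,0,0.009],"twist":0},{"jaw":0.2,"travel":[0,0,0.009],"twist":0}]}}

```text
t: 7.22
eef_pos: [554.9, 10.0, 47.3]
tcp_rot: [-3.141, 0.0, 1.438]
ft_force: [-0.1, -0.5, -3.5]
opening: 0.418
grip_force: 30.0
```

Emit:
{"api": "drive_tool", "payload": {"targets": [{"jaw":0.2,"travel":[0,0,0.0005],"twist":0},{"jaw":0.2,"travel":[0,0,0.001],"twist":0},{"jaw":0.2,"travel":[0,0,0.0015],"twist":0},{"jaw":0.2,"travel":[0,0,0.002],"twist":0},{"jaw":0.2,"travel":[0,0,0.002],"twist":0}]}}

```text
t: 7.63
eef_pos: [555.0, 10.0, 45.6]
tcp_rot: [3.142, 0.0, 1.438]
ft_force: [0.4, -0.5, -3.5]
opening: 0.419
grip_force: 30.0
```

Emit:
{"api": "drive_tool", "payload": {"targets": [{"jaw":0.2,"travel":[0,0,0.0003],"twist":0},{"jaw":0.2,"travel":[0,0,0.0006],"twist":0},{"jaw":0.2,"travel":[0,0,0.0009],"twist":0},{"jaw":0.2,"travel":[0,0,0.0009],"twist":0}]}}

```text
t: 7.97
eef_pos: [555.0, 10.0, 44.7]
tcp_rot: [3.142, 0.0, 1.438]
ft_force: [0.9, 0.0, -2.9]
opening: 0.418
grip_force: 30.0
```

Emit:
{"api": "drive_tool", "payload": {"targets": [{"jaw":0.2,"travel":[0,0,0.0003],"twist":0},{"jaw":0.2,"travel":[0,0,0.0006],"twist":0},{"jaw":0.2,"travel":[0,0,0.0006],"twist":0}]}}

```text
t: 8.22
eef_pos: [555.1, 10.0, 44.7]
tcp_rot: [3.141, 0.0, 1.438]
ft_force: [-1.2, 0.2, 4.5]
opening: 0.418
grip_force: 30.0
```

Emit:
{"api": "drive_tool", "payload": {"targets": [{"jaw":0.45,"travel":[0,0,0],"twist":0},{"jaw":0.48,"travel":[0,0,0],"twist":0},{"jaw":0.52,"travel":[0,0,0],"twist":0},{"jaw":0.6,"travel":[0,0,0],"twist":0},{"jaw":0.65,"travel":[0,0,0],"twist":0},{"jaw":0.65,"travel":[0,0,0],"twist":0},{"jaw":0.65,"travel":[0,0,0],"twist":0},{"jaw":0.65,"travel":[0,0,0],"twist":0}]}}

```text
t: 8.88
eef_pos: [555.0, 10.0, 44.1]
tcp_rot: [3.142, 0.0, 1.438]
ft_force: [1.2, 0.9, -0.1]
opening: 0.647
grip_force: 0.0
```

Emit:
{"api": "drive_tool", "payload": {"targets": [{"jaw":0.65,"travel":[0,0,-0.005],"twist":0},{"jaw":0.65,"travel":[0,0,-0.015],"twist":0},{"jaw":0.65,"travel":[0,0,-0.03],"twist":0},{"jaw":0.65,"travel":[0,0,-0.05],"twist":0},{"jaw":0.65,"travel":[0,0,-0.075],"twist":0},{"jaw":0.65,"travel":[0,0,-0.1],"twist":0},{"jaw":0.65,"travel":[0,0,-0.12],"twist":0},{"jaw":0.65,"travel":[0,0,-0.13],"twist":0}]}}

```text
t: 9.55
eef_pos: [555.7, 10.0, 177.5]
tcp_rot: [3.138, -0.0, 1.438]
ft_force: [0.4, -0.1, 0.3]
opening: 0.65
grip_force: 0.0
```

The camera is down and released. Next the handle: pushing point on the -y side of the bar, jaw shut, tool y along the push direction (yaw ≈ handle angle 2.713).

```bash
python3 go.py 493 127 150 2.713
```

```text
at [555.7  10.  177.5] [ 3.1376e+00 -1.0000e-04  1.4379e+00] F [ 0.4 -0.1  0.3] t 9.55 open 0.65 gf 0.0
travel m [ 0.1076 -0.0776  0.0275] twist -1.2751
```

Emit:
{"api": "drive_tool", "payload": {"targets": [{"jaw":0.3,"travel":[0.005,-0.004,0],"twist":-0.1},{"jaw":0,"travel":[0.02,-0.015,0.002],"twist":-0.22},{"jaw":0,"travel":[0.038,-0.028,0.005],"twist":-0.34},{"jaw":0,"travel":[0.056,-0.04,0.01],"twist":-0.46},{"jaw":0,"travel":[0.074,-0.053,0.015],"twist":-0.58},{"jaw":0,"travel":[0.09,-0.065,0.02],"twist":-0.7},{"jaw":0,"travel":[0.102,-0.074,0.025],"twist":-0.82},{"jaw":0,"travel":[0.1076,-0.0776,0.0275],"twist":-0.94}]}}

```text
t: 10.22
eef_pos: [490.9, 128.3, 146.2]
tcp_rot: [-3.141, -0.001, 2.385]
ft_force: [-0.4, 0.3, -0.3]
opening: 0.144
grip_force: 0.0
```

Emit:
{"api": "drive_tool", "payload": {"targets": [{"jaw":0,"travel":[0,0,0],"twist":-0.11},{"jaw":0,"travel":[0,0,0],"twist":-0.22},{"jaw":0,"travel":[0,0,0],"twist":-0.335},{"jaw":0,"travel":[0,0,0],"twist":-0.335},{"jaw":0,"travel":[0,0,0],"twist":-0.335},{"jaw":0,"travel":[0,0,0],"twist":-0.335}]}}

```text
t: 10.72
eef_pos: [492.3, 126.9, 146.7]
tcp_rot: [-3.142, -0.0, 2.709]
ft_force: [0.4, 0.5, 0.2]
opening: 0.008
grip_force: 0.0
```

```bash
python3 go.py 493 127 52 2.713; python3 - <<'E'
from cell import *
import cv2,pickle
C=[]
for n in("top","side"):
    c=read_camera(n);pickle.dump(c,open(n+"3.pkl","wb"))
    C.append(c["frame"][:,:,::-1] if n=="top" else c["frame"][100:330,120:340,::-1])
C=[cv2.resize(C[0][100:260,100:290],(400,337),interpolation=cv2.INTER_CUBIC),cv2.resize(C[1],(322,337),interpolation=cv2.INTER_CUBIC)]
cv2.imwrite("pics/p4.png",cv2.hconcat(C))
E
```

```text
at [492.3 126.9 146.7] [-3.1415 -0.      2.7089] F [0.4 0.5 0.2] t 10.72 open 0.008 gf 0.0
travel m [-0.0006  0.0003  0.0947] twist -0.0041
```

View pics/p4.png

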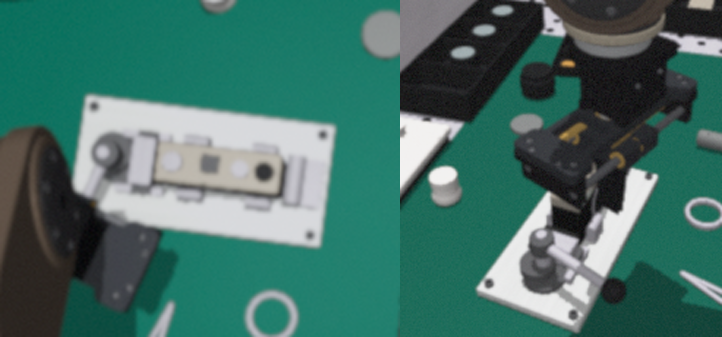

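The top view shows the camera seated between the guides, spanning (155-285, 145-195) between jaw and end stop. The handle is unchanged and the gripper stands beside the bar. This picture is my baseline for tracking the camera's slide. Lowering now.

Emit:
{"api": "drive_tool", "payload": {"targets": [{"jaw":0,"travel":[0,0,0.015],"twist":-0.004},{"jaw":0,"travel":[0,0,0.035],"twist":-0.004},{"jaw":0,"travel":[0,0,0.055],"twist":-0.004},{"jaw":0,"travel":[0,0,0.075],"twist":-0.004},{"jaw":0,"travel":[0,0,0.09],"twist":-0.004},{"jaw":0,"travel":[0,0,0.095],"twist":-0.004},{"jaw":0,"travel":[0,0.004,0.095],"twist":-0.004},{"jaw":0,"travel":[0,0.008,0.095],"twist":-0.004}]}}

```text
t: 11.48
eef_pos: [496.1, 134.4, 52.0]
tcp_rot: [-3.142, 0.0, 2.716]
ft_force: [0.3, 0.6, -0.1]
opening: 0.005
grip_force: 0.0
```

Emit:
{"api": "drive_tool", "payload": {"targets": [{"jaw":0,"travel":[0,0.001,0],"twist":0},{"jaw":0,"travel":[0,0.002,0],"twist":0},{"jaw":0,"travel":[0,0.003,0],"twist":0},{"jaw":0,"travel":[0,0.003,0],"twist":0}]}}

```text
t: 11.82
eef_pos: [497.2, 137.2, 52.1]
tcp_rot: [3.141, 0.001, 2.717]
ft_force: [-0.1, 0.1, -1.1]
opening: 0.003
grip_force: 0.0
```

Emit:
{"api": "drive_tool", "payload": {"targets": [{"jaw":0,"travel":[0,0.0005,0],"twist":0},{"jaw":0,"travel":[0,0.001,0],"twist":0},{"jaw":0,"travel":[0,0.0015,0],"twist":0},{"jaw":0,"travel":[0,0.002,0],"twist":0},{"jaw":0,"travel":[0,0.002,0],"twist":0}]}}

```text
t: 12.23
eef_pos: [497.8, 138.8, 51.6]
tcp_rot: [-3.142, 0.0, 2.717]
ft_force: [-0.1, -0.1, -1.2]
opening: 0.007
grip_force: 0.0
```

Emit:
{"api": "drive_tool", "payload": {"targets": [{"jaw":0,"travel":[0,0.001,0],"twist":0},{"jaw":0,"travel":[0,0.002,0],"twist":0},{"jaw":0,"travel":[0,0.003,0],"twist":0},{"jaw":0,"travel":[0,0.003,0],"twist":0}]}}

```text
t: 12.57
eef_pos: [499.1, 141.7, 51.6]
tcp_rot: [-3.142, 0.0, 2.717]
ft_force: [0.4, -0.2, -0.1]
opening: 0.003
grip_force: 0.0
```

Emit:
{"api": "drive_tool", "payload": {"targets": [{"jaw":0,"travel":[0,0.001,0],"twist":0},{"jaw":0,"travel":[0,0.002,0],"twist":0},{"jaw":0,"travel":[0,0.003,0],"twist":0},{"jaw":0,"travel":[0,0.003,0],"twist":0}]}}

```text
t: 12.9
eef_pos: [499.9, 143.8, 51.5]
tcp_rot: [-3.14, -0.001, 2.717]
ft_force: [-1.8, -5.7, 1.3]
opening: 0.009
grip_force: 3.0
```

```bash
cat > arc.py <<'E'
import sys,numpy as np
from cell import state
s=state();a=s["tcp_rot"][2];d=s["eef_pos"][:2]-[571.2,124.6]
ex=np.array([np.cos(a),np.sin(a)]);ey=np.array([np.sin(a),-np.cos(a)])
r,t=d@ex,d@ey;f=s["ft_force"][:2]
print("rho %.1f tau %.1f yaw %.3f Fx %.1f Fy %.1f"%(r,t,a,f@ex,f@ey))
for q in map(float,sys.argv[1:]):
    print(q,np.round([(r*np.cos(q)-t*np.sin(q)-r)/1000,(r*np.sin(q)+t*np.cos(q)-t)/1000],4))
E
python3 arc.py .03 .08 .14 .2 .26 .32 .38 .44
```

```text
rho 72.9 tau -11.9 yaw 2.717 Fx -0.7 Fy -6.0
0.03 [0.0003 0.0022]
0.08 [0.0007 0.0059]
0.14 [0.0009 0.0103]
0.2 [0.0009 0.0147]
0.26 [0.0006 0.0191]
0.32 [0.     0.0235]
0.38 [-0.0008  0.0279]
0.44 [-0.0019  0.0322]
```

Emit:
{"api": "drive_tool", "payload": {"targets": [{"jaw":0,"travel":[0.0003,0.0022,0],"twist":0.03},{"jaw":0,"travel":[0.0007,0.0059,0],"twist":0.08},{"jaw":0,"travel":[0.0009,0.0103,0],"twist":0.14},{"jaw":0,"travel":[0.0009,0.0147,0],"twist":0.2},{"jaw":0,"travel":[0.0006,0.0191,0],"twist":0.26},{"jaw":0,"travel":[0,0.0235,0],"twist":0.32},{"jaw":0,"travel":[-0.0008,0.0279,0],"twist":0.38},{"jaw":0,"travel":[-0.0019,0.0322,0],"twist":0.44}]}}

```text
t: 13.57
eef_pos: [513.9, 172.4, 51.4]
tcp_rot: [-3.138, -0.001, 2.274]
ft_force: [-5.4, -3.8, 3.8]
opening: 0.005
grip_force: 4.0
```

```bash
python3 arc.py .05 .1 .16 .22 .28 .34 .4 .44
```

```text
rho 73.5 tau -12.8 yaw 2.274 Fx 0.6 Fy -6.5
0.05 [0.0005 0.0037]
0.1 [0.0009 0.0074]
0.16 [0.0011 0.0119]
0.22 [0.001  0.0164]
0.28 [0.0007 0.0208]
0.34 [0.0001 0.0253]
0.4 [-0.0008  0.0296]
0.44 [-0.0016  0.0325]
```

Emit:
{"api": "drive_tool", "payload": {"targets": [{"jaw":0,"travel":[0.0005,0.0037,0],"twist":0.05},{"jaw":0,"travel":[0.0009,0.0074,0],"twist":0.1},{"jaw":0,"travel":[0.0011,0.0119,0],"twist":0.16},{"jaw":0,"travel":[0.001,0.0164,0],"twist":0.22},{"jaw":0,"travel":[0.0007,0.0208,0],"twist":0.28},{"jaw":0,"travel":[0.0001,0.0253,0],"twist":0.34},{"jaw":0,"travel":[-0.0008,0.0296,0],"twist":0.4},{"jaw":0,"travel":[-0.0016,0.0325,0],"twist":0.44}]}}

```text
t: 14.23
eef_pos: [539.5, 192.8, 51.4]
tcp_rot: [-3.138, -0.0, 1.834]
ft_force: [-8.1, -1.0, 5.3]
opening: 0.005
grip_force: 4.2
```

```bash
cat > reg.py <<'E'
import sys,pickle
from h import *
from cell import read_camera
b=pickle.load(open("top3.pkl","rb"));c=read_camera("top");pickle.dump(c,open("topn.pkl","wb"))
cx=proj(b,[[555.4,7.7,90]])[0]
def go(x,y,w,h,dx,dy):
    T=b["frame"][y:y+h,x:x+w];S=c["frame"][y-6:y+h+6,x-6:x+w+6]
    k=8;R=lambda I:cv2.resize(I,None,fx=k,fy=k,interpolation=cv2.INTER_CUBIC)
    m=cv2.matchTemplate(R(S),R(T),cv2.TM_CCOEFF_NORMED);_,v,_,l=cv2.minMaxLoc(m)
    return np.array(l)/k-6,round(v,3)
x,y=(cx-[28,12]).astype(int)
d,v=go(x,y,56,24,0,0);g=b["fx"]/870
print("px shift",d,"score",v,"mm right",round(d[0]/g,2))
x,y=proj(b,[[530,-85,14]])[0].astype(int)-[12,12]
print("plate ref",go(x,y,24,24,0,0))
E
python3 reg.py; python3 arc.py .013 .026 .04 .053 .066
```

```text
px shift [0.75 0.25] score 0.992 mm right 1.55
plate ref (array([0., 0.]), 1.0)
rho 74.1 tau -12.6 yaw 1.832 Fx 2.5 Fy -6.8
0.013 [0.0002 0.001 ]
0.026 [0.0003 0.0019]
0.04 [0.0004 0.003 ]
0.053 [0.0006 0.0039]
0.066 [0.0007 0.0049]
```

Emit:
{"api": "drive_tool", "payload": {"targets": [{"jaw":0,"travel":[0.0003,0.0019,0],"twist":0.026},{"jaw":0,"travel":[0.0006,0.0039,0],"twist":0.053},{"jaw":0,"travel":[0.0008,0.0059,0],"twist":0.08},{"jaw":0,"travel":[0.001,0.0078,0],"twist":0.105},{"jaw":0,"travel":[0.0011,0.0089,0],"twist":0.12}]}}

```text
t: 14.7
eef_pos: [547.5, 196.2, 51.4]
tcp_rot: [-3.137, 0.0, 1.716]
ft_force: [-8.4, 1.0, 6.6]
opening: 0.002
grip_force: 4.5
```

```bash
python3 reg.py; python3 arc.py .013 .026 .04 .053 .066
```

```text
px shift [0.875 0.375] score 0.99 mm right 1.81
plate ref (array([0., 0.]), 1.0)
rho 74.3 tau -13.0 yaw 1.715 Fx 1.6 Fy -8.0
0.013 [0.0002 0.001 ]
0.026 [0.0003 0.0019]
0.04 [0.0005 0.003 ]
0.053 [0.0006 0.004 ]
0.066 [0.0007 0.0049]
```

Emit:
{"api": "drive_tool", "payload": {"targets": [{"jaw":0,"travel":[0.0002,0.001,-0.0002],"twist":0.013},{"jaw":0,"travel":[0.0003,0.0019,-0.0003],"twist":0.026},{"jaw":0,"travel":[0.0005,0.003,-0.0004],"twist":0.04},{"jaw":0,"travel":[0.0006,0.004,-0.0005],"twist":0.053},{"jaw":0,"travel":[0.0007,0.0049,-0.0005],"twist":0.066},{"jaw":0,"travel":[0.0008,0.0059,-0.0005],"twist":0.08},{"jaw":0,"travel":[0.0009,0.0067,-0.0005],"twist":0.09}]}}

```text
t: 15.33
eef_pos: [553.7, 198.0, 51.6]
tcp_rot: [-3.137, 0.001, 1.626]
ft_force: [-8.3, 0.9, 2.0]
opening: 0.004
grip_force: 4.3
```

```bash
python3 reg.py; python3 arc.py .01 .02 .03 .04 .053 .066
```

```text
px shift [0.875 0.375] score 0.99 mm right 1.81
plate ref (array([0., 0.]), 1.0)
rho 74.3 tau -13.4 yaw 1.626 Fx 2.7 Fy -8.8
0.01 [0.0001 0.0007]
0.02 [0.0003 0.0015]
0.03 [0.0004 0.0022]
0.04 [0.0005 0.003 ]
0.053 [0.0006 0.004 ]
0.066 [0.0007 0.0049]
```

Emit:
{"api": "drive_tool", "payload": {"targets": [{"jaw":0,"travel":[0.0001,0.0007,0],"twist":0.01},{"jaw":0,"travel":[0.0003,0.0015,0],"twist":0.02},{"jaw":0,"travel":[0.0004,0.0022,0],"twist":0.03},{"jaw":0,"travel":[0.0005,0.003,0],"twist":0.04},{"jaw":0,"travel":[0.0005,0.003,0],"twist":0.04}]}}

```text
t: 15.8
eef_pos: [556.7, 198.7, 51.6]
tcp_rot: [-3.137, 0.001, 1.586]
ft_force: [-8.4, 1.0, 1.9]
opening: 0.006
grip_force: 4.0
```

Emit:
{"api": "drive_tool", "payload": {"targets": [{"jaw":0,"travel":[0.0001,0.0007,0],"twist":0.01},{"jaw":0,"travel":[0.0002,0.0012,0],"twist":0.016},{"jaw":0,"travel":[0.0003,0.0018,0],"twist":0.024},{"jaw":0,"travel":[0.0003,0.0018,0],"twist":0.024}]}}

```text
t: 16.13
eef_pos: [558.5, 199.1, 51.6]
tcp_rot: [-3.137, 0.001, 1.562]
ft_force: [-8.3, 2.4, 2.2]
opening: 0.007
grip_force: 4.2
```

Emit:
{"api": "drive_tool", "payload": {"targets": [{"jaw":0,"travel":[0.0001,0.0007,0],"twist":0.01},{"jaw":0,"travel":[0.0002,0.0012,0],"twist":0.016},{"jaw":0,"travel":[0.0003,0.0018,0],"twist":0.024},{"jaw":0,"travel":[0.0003,0.0018,0],"twist":0.024}]}}

```text
t: 16.47
eef_pos: [560.3, 199.4, 51.6]
tcp_rot: [-3.137, 0.001, 1.538]
ft_force: [-8.4, 0.9, 2.5]
opening: 0.006
grip_force: 4.2
```

Emit:
{"api": "drive_tool", "payload": {"targets": [{"jaw":0,"travel":[0.0001,0.0006,0],"twist":0.008},{"jaw":0,"travel":[0.0002,0.0012,0],"twist":0.016},{"jaw":0,"travel":[0.0002,0.0015,0],"twist":0.02},{"jaw":0,"travel":[0.0002,0.0015,0],"twist":0.02}]}}

```text
t: 16.8
eef_pos: [561.8, 199.6, 51.6]
tcp_rot: [-3.137, 0.001, 1.519]
ft_force: [-8.0, 1.8, 1.6]
opening: 0.001
grip_force: 4.3
```

Emit:
{"api": "drive_tool", "payload": {"targets": [{"jaw":0,"travel":[0.0001,0.0006,0],"twist":0.008},{"jaw":0,"travel":[0.0002,0.0012,0],"twist":0.016},{"jaw":0,"travel":[0.0002,0.0015,0],"twist":0.02},{"jaw":0,"travel":[0.0002,0.0015,0],"twist":0.02}]}}

```text
t: 17.13
eef_pos: [563.3, 199.8, 51.6]
tcp_rot: [-3.137, 0.001, 1.499]
ft_force: [-8.6, 2.8, 2.2]
opening: 0.004
grip_force: 4.4
```

Emit:
{"api": "drive_tool", "payload": {"targets": [{"jaw":0,"travel":[0.0001,0.0006,0],"twist":0.008},{"jaw":0,"travel":[0.0002,0.0012,0],"twist":0.016},{"jaw":0,"travel":[0.0002,0.0015,0],"twist":0.02},{"jaw":0,"travel":[0.0002,0.0015,0],"twist":0.02}]}}

```text
t: 17.47
eef_pos: [564.8, 199.9, 51.6]
tcp_rot: [-3.137, 0.001, 1.479]
ft_force: [-8.0, 3.6, 1.6]
opening: 0.006
grip_force: 4.4
```

Emit:
{"api": "drive_tool", "payload": {"targets": [{"jaw":0,"travel":[0.0001,0.0006,0],"twist":0.008},{"jaw":0,"travel":[0.0002,0.0012,0],"twist":0.016},{"jaw":0,"travel":[0.0002,0.0015,0],"twist":0.02},{"jaw":0,"travel":[0.0002,0.0015,0],"twist":0.02}]}}

```text
t: 17.8
eef_pos: [565.1, 200.1, 51.4]
tcp_rot: [-3.134, 0.002, 1.459]
ft_force: [-13.4, 3.0, 5.3]
opening: 0.002
grip_force: 7.3
```

```bash
python3 reg.py; python3 arc.py .01 .02
```

```text
px shift [0.875 0.375] score 0.989 mm right 1.81
plate ref (array([0., 0.]), 1.0)
rho 74.3 tau -14.5 yaw 1.459 Fx 2.5 Fy -13.8
0.01 [0.0001 0.0007]
0.02 [0.0003 0.0015]
```

The stop shows: only 0.3 mm moved for 1.5 mm commanded, and the force rose to 14 N. A small extra push will confirm it.

Emit:
{"api": "drive_tool", "payload": {"targets": [{"jaw":0,"travel":[0,0.0004,0],"twist":0},{"jaw":0,"travel":[0,0.0008,0],"twist":0},{"jaw":0,"travel":[0,0.0008,0],"twist":0}]}}

```text
t: 18.1
eef_pos: [565.3, 200.0, 51.4]
tcp_rot: [-3.133, 0.002, 1.459]
ft_force: [-16.8, 5.1, 7.2]
opening: 0.003
grip_force: 8.8
```

The stop is hard: another 0.2 mm at 17 N. Backing off and up.

Emit:
{"api": "drive_tool", "payload": {"targets": [{"jaw":0,"travel":[0,-0.001,0],"twist":0},{"jaw":0,"travel":[0,-0.004,0],"twist":0},{"jaw":0,"travel":[0,-0.01,0],"twist":0},{"jaw":0,"travel":[0,-0.018,0],"twist":0},{"jaw":0,"travel":[0,-0.025,-0.01],"twist":0},{"jaw":0,"travel":[0,-0.03,-0.035],"twist":0},{"jaw":0,"travel":[0,-0.03,-0.065],"twist":0},{"jaw":0,"travel":[0,-0.03,-0.095],"twist":0}]}}

```text
t: 18.77
eef_pos: [538.4, 203.0, 148.7]
tcp_rot: [-3.141, 0.0, 1.459]
ft_force: [0.1, 0.0, 0.2]
opening: 0.004
grip_force: 0.0
```

Emit:
{"api": "drive_tool", "payload": {"targets": [{"jaw":0,"travel":[0.01,-0.02,-0.02],"twist":0},{"jaw":0,"travel":[0.02,-0.04,-0.03],"twist":0},{"jaw":0,"travel":[0.03,-0.06,-0.03],"twist":0},{"jaw":0,"travel":[0.04,-0.08,-0.03],"twist":0},{"jaw":0,"travel":[0.04,-0.08,-0.03],"twist":0},{"jaw":0,"travel":[0.04,-0.08,-0.03],"twist":0}]}}

```text
t: 19.27
eef_pos: [463.6, 252.1, 178.1]
tcp_rot: [3.14, -0.0, 1.46]
ft_force: [0.8, 0.2, -0.5]
opening: 0.008
grip_force: 0.0
```

```bash
python3 reg.py; python3 - <<'E'
from cell import *
from ov import *
C=[panel(pickle.load(open("topn.pkl","rb")),100,100,190,150,2,[]),panel(read_camera("side"),150,140,190,150,2,[])]
cv2.imwrite("pics/p5.png",cv2.hconcat(C));print(state()["eef_pos"],state()["ft_force"])
E
```

```text
px shift [0.875 0.375] score 0.989 mm right 1.81
plate ref (array([0., 0.]), 1.0)
[464.73303606 251.49357646 177.56503749] [-0.98209393 -0.35264919  0.79762516]
```

View pics/p5.png

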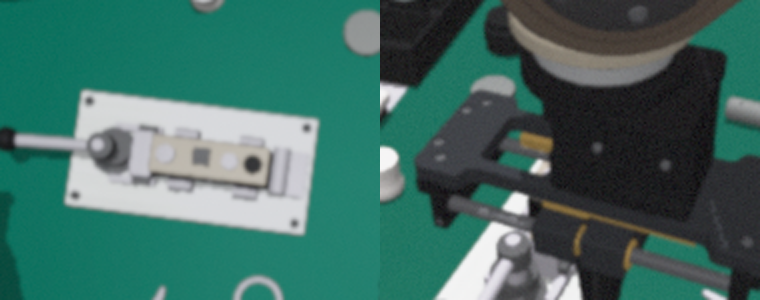

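The top view shows the handle closed, with its ball at (5,138) pointing to nest +y. The camera at (150-270,160) lies clamped between the jaw pad and the end stop, and the gripper is clear of everything.

```bash
python3 -c "
from cell import *
print(job_done())"
```

```text
the job is handed in; nothing more can be done
None
```

The camera is set upright in the nest with its lens opening to the handle's open side and let go. The handle is closed to its end stop (about 19 N at most in the readings taken after each move), so the camera is clamped against the fixed stop, and the job is handed in.

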